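# Close and lock the slotted bench vise

### The arm

A 6-joint arm with a two-finger parallel gripper is mounted at the origin on a cart in front of the work surface, level with it; the furniture and walls round the work are solid. World frame = base frame: x ahead of the robot, y to its left, z up, the work surface at z = 0. Lengths are in mm, angles in degrees, forces in N, time in s.
With the tool pointing down it reaches from about 425 to 950 mm from the base axis. Payload 14.7 kg.
Tool frame: the origin (TCP) lies midway between the tips of the shut fingers; the grasp point (between the pads) lies 19 mm behind it; z points along the fingers, y is the line along which they close (so a half turn about z gives the same grasp; the last joint's range is limited). The gripper opens to 85 mm and grips with 20 to 120 N. Pads are 22 mm wide; open, the fingers measure 114 mm over their backs; the gripper's body (76 mm by 85 mm) begins 54 mm behind the grasp point. The pads swing forward as they close: fully open they stand 13 mm farther back than shut.
Start: joints at [-71.425, 27.513, 91.461, -0, 61.026, -2.67], TCP at [235.55, -605.812, 231.297] pointing down, gripper open.
Joint ranges: [-157.49, 157.49], [-46.99, 117.5], [13.45, 153.17], [-89.5, 269.5], [5.16, 153.95], [-167.48, 167.48]. Speed limits (degrees/s): [108.29, 108.29, 136.94, 172.46, 172.46, 172.46].

### API

Orientations are given as a 3x3 rotation matrix whose columns are the frame's x, y, z axes.
In Python, from station import env gives the robot as it stands.
- The arm moves only by the shell command python3 -m inch 'ROWS'. ROWS is text: rows parted by semicolons, each of 7 numbers parted by spaces: the turn, a rotation vector about the tool's x, y, z in rad, then the shift along the tool's x, y, z in mm, then the opening, from 0 (shut) to 1 (fully open). A call has 1 to 5 rows; each row shifts and turns the commanded pose from where the row before left it, along the tool's axes as they then stand; what a row does not reach is not made up. A row lasts 1/10 s, in which the tool goes at most 50 mm and 8.59 degrees, less where a joint would pass 70% of its speed; a pose out of reach is approached as far as the arm can. A call with a gripper value outside its range is refused whole. The fingers move at their own pace and stop on an object; the grip force is fixed at half the most. Time passes only in rows, so rows that do not move let the fingers close. It gives the time, the measured TCP pose, the force, the opening and the grip force at its end, in the units of the state.
- env.get_obs(): the state, without advancing time (a new reading comes with each control period).
- env.snapshot(name): name is "scene" or "side" or "wrist"; returns the picture (400x640x3 uint8, red, green, blue); there is no depth.
- env.camera_info(name): a dict with "camera_matrix" (3x3 intrinsics, pixels), "T" (4x4, takes a point from camera to world coordinates); the wrist camera has in their place "T_tool_cam" (4x4, takes a point from camera to tool coordinates, whose origin is the TCP and whose axes are the flange's). Camera axes: x right, y down, z forward; pixel columns grow to the right and rows downward; lengths in mm; the calibration is good to about 2 mm. The wrist camera is an equidistant fisheye: a pixel r from the principal point sees the ray r / f radians off the axis. A picture is of the moment at which its call begins: read the wrist's pose just before it. camera_info takes no time and is no camera call.
- env.close_job(): hands the job in; it is judged then, once.
The state is a dict: "clock": time; "q": joint angles; "joint_vel": joint speeds; "joint_torque": joint torques, N m; "eef_pos": TCP position; "eef_rot": TCP orientation; "force": force on the tool from outside, world axes, zero at the start; "ft_torque": the same for the moment, N m; "grip_width": finger opening in mm; "grip_force": force on a finger pad.
Only numpy, scipy, OpenCV 4.12 (cv2) and the standard library are available. Lean on these libraries where they do the work, as an engineer would, in place of code of your own. Each camera call takes 0.05 s, during which the arm holds its last target. There are 200 camera calls.

### The job

Close the bench vise on the wooden block and lock it: with the fingertips push its upright pin along the long leg of the L-shaped slot as far as the corner, then push it sideways into the short leg, fully home at the closed end. Push the pin gently, without gripping it, leave the block lying between the jaws, and do not lift or disturb anything else on the bench.

Things in the scene. Friction and masses are not known exactly. Their poses are not given: they have to be found in the camera images.
- vise: fixed steel bench vise, base plate 280 x 130 x 12 mm. Origin: centre of the base's underside, on the bench; x runs along it from the slotted housing to the fixed jaw, y across, z up. In mm: housing x -136 to -27, y -50 to 50, flat cover top at z 40 with an L slot 22 wide; long leg along y -18 (pin axis from x -111 to -46), short leg along x -46 to y +22; fixed jaw face x 119, top z 52
- jaw (a joint): travel of the sliding jaw along the vise's +x, 0 (open) to 0.065 m (pin at the slot's corner); starts at 0 to 0.03. The pin's axis is at vise x = -0.111 + this value. The jaw plate is 100 wide, top at z 52, its face 100 mm ahead (+x) of the pin. It carries the pin along, stays where it is left, and takes about 3 N to slide
- pin (a joint): travel of the upright pin across the jaw's slide along the vise's +y: 0 (in the long leg) to 0.040 m (closed end of the short leg). The slot lets it move only when it is at the corner (3 mm play along x). It stays where it is left and takes about 2 N to slide
- pin_top (a point): centre of the top of the pin: a plain upright steel pin, 16 mm in diameter, standing 45 mm out of the slotted cover, its top 85 mm above the bench
- slot_corner (a point): the corner of the L slot: where the pin's axis stands when it is at the corner, at the height of the cover's top, 40 mm above the bench
- slot_end (a point): the closed end of the short leg: where the pin's axis stands when fully home, at the height of the cover's top
- wood_block: loose pale wooden off-cut, 59 (along the vise's x) x 124 x 35 mm, lying on the base plate between the two jaws, a few mm from the fixed jaw. Origin: centre of its underside, z up. The closing jaw pushes it home; when the jaws are locked it has about 3 to 8 mm of play.
- tape_roll: roll of masking tape lying flat, 91 across, 25 high (mm), beside the vise, loose; a bystander. Origin: centre of its underside
- flat_pliers: flat-nose pliers lying flat, 160 long, 12 high (mm), loose; a bystander. Origin: centre of its underside
- spool: brown thread spool standing, 42 across, 45 high (mm), loose; a bystander. Origin: centre of its underside
- sander: brown sanding block, 71 x 100 x 25 mm, loose; a bystander. Origin: centre of its underside
- batten: short wooden batten, 160 x 21 x 14 mm, loose; a bystander. Origin: centre of its underside
There are look-alikes about, which are no part of the job. Leave any purple look-alike of the wood_block alone.

How it is judged (in metres and radians):
On the way, in this order (a step that is already met when the one before it is completed fails the run):
1. the pin has been pushed along the long leg to the corner (value of joint jaw above 0.06 m and value of joint pin below 0.02 m), for 0.1 s.
2. the pin has been pushed into the short leg to its end (value of joint jaw above 0.059 m and value of joint pin above 0.035 m), for 0.2 s.
At the end, for the whole second after the job is handed in: The jaw is closed (travel over 59 of 65 mm), the pin is within 5 mm of the closed end of the short leg, both at rest, and the wooden block lies flat and at rest on the base plate between the jaws (all of step 2 and velocity of joint each of jaw, pin below 0.01 m/s and x of wood_block in the frame of vise between 0.075 and 0.098 m and z of wood_block in the frame of vise below 0.02 m and angle between wood_block's own z axis and vertical below 0.1 rad and linear speed of wood_block below 0.02 m/s); the robot touches nothing.
It fails at once if the pin is gripped or forced: over 40 N between the fingers and the pin (contact force between the fingers and pin above 40 N).
It fails at once if the wooden block is lifted more than 15 mm or tipped up (z of wood_block in the frame of vise above 0.027 m or angle between wood_block's own z axis and vertical above 0.3 rad).
It fails at once if a bystander is shifted or lifted more than 25 mm (distance of any of tape_roll, flat_pliers, spool, sander, batten from where it was at the start of the episode above 0.025 m).
It also fails if it takes over 42 s, if anything falls off the work surface, if the arm or the gripper's body presses on something with over 40 N, if the wrist force passes 120 N, or if a joint passes its speed limit or range.

## Working session

There is one attempt and no reset: what is moved stays moved. The work goes in short steps, Python scripts to look and compute and a shell command to move; the robot and the scene stay as the last step left them, time stands still between calls to the robot, and variables do not carry over. Pictures are saved under pics/ and viewed, at most 10 in all, crops included, and the job is handed in when it is done.

```bash
ls; mkdir -p pics; python3 - <<'E'
from station import env
import cv2
for n in ["scene","side"]:
    im=env.snapshot(n); cv2.imwrite(f"pics/{n}0.png",cv2.cvtColor(im,cv2.COLOR_RGB2BGR))
    c=env.camera_info(n); print(n,c["camera_matrix"],c["T"].round(3) if hasattr(c["T"],'round') else c["T"])
o=env.get_obs(); print(o)
E
```

```text
pics
scene [[427.19892201   0.         321.29223734]
 [  0.         427.19892201 206.76251138]
 [  0.           0.           1.        ]] [[-8.15000e-01 -3.22000e-01  4.82000e-01 -1.38592e+02]
 [-5.80000e-01  4.79000e-01 -6.59000e-01  9.44476e+02]
 [-1.80000e-02 -8.17000e-01 -5.77000e-01  9.23697e+02]
 [ 0.00000e+00  0.00000e+00  0.00000e+00  1.00000e+00]]
side [[393.59966862   0.         320.58201022]
 [  0.         393.59966862 201.30625354]
 [  0.           0.           1.        ]] [[-9.94000e-01 -3.40000e-02  1.03000e-01  4.32761e+02]
 [-1.07000e-01  4.56000e-01 -8.83000e-01  9.63396e+02]
 [-1.70000e-02 -8.89000e-01 -4.57000e-01  5.92340e+02]
 [ 0.00000e+00  0.00000e+00  0.00000e+00  1.00000e+00]]
{'clock': 0.1, 'q': array([-7.14264779e+01,  2.75460261e+01,  9.14901868e+01, -3.52542859e-04,
        6.10243333e+01, -2.66904949e+00]), 'joint_vel': array([-0.0315806 , -0.11259993, -0.20598278, -0.01504214,  0.023509  ,
        0.00115775]), 'joint_torque': array([ 1.38585328e-03, -9.52261519e+01, -4.31043434e+01,  9.86294907e-06,
        5.23922732e-03,  8.94159371e-05]), 'eef_pos': array([ 235.41990698, -605.48615403,  230.73892201]), 'eef_rot': array([[ 9.32053778e-01,  3.62319801e-01, -3.41694094e-04],
       [ 3.62319959e-01, -9.32053243e-01,  9.99978280e-04],
       [ 4.38348431e-05, -1.05583612e-03, -9.99999442e-01]]), 'force': array([0.31318762, 0.04061195, 0.02565414]), 'ft_torque': array([-0.03109767, -0.03058418, -0.00300507]), 'grip_force': 0.0, 'grip_width': 85.63801581507094}
```

View pics/scene0.png

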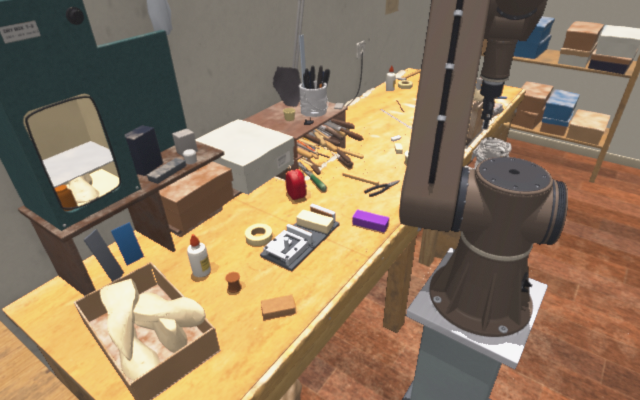

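View pics/side0.png

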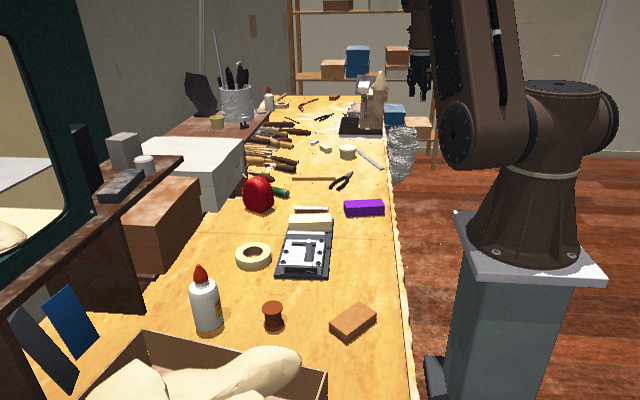

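The vise lies at about (300,245) in scene and (303,250) in side, with its housing toward the cameras and the block and fixed jaw behind it. I'll zoom both.

```bash
python3 - <<'E'
import cv2,numpy as np
a=cv2.imread("pics/scene0.png")[195:275,250:350]; b=cv2.imread("pics/side0.png")[200:285,265:345]
A=cv2.resize(a,None,fx=4,fy=4,interpolation=cv2.INTER_CUBIC);B=cv2.resize(b,None,fx=5,fy=5,interpolation=cv2.INTER_CUBIC)
o=np.zeros((430,800,3),np.uint8);o[:320,:400]=A;o[:425,400:800]=B
cv2.imwrite("pics/z0.png",o)
E
```

```text
(no output)
```

View pics/z0.png

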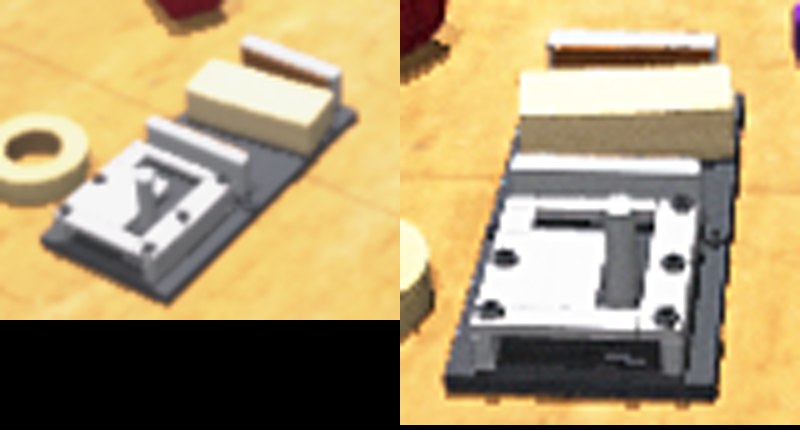

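The crop shows the base corners at z0 (42,238), (168,298), (356,112) on the left, and (447,378), (718,382), (745,95) on the right. The cover corners are also readable. I'll fit the pose.

```bash
cat > h.py <<'E'
import numpy as np
from station import env
def proj(n,P):
    c=env.camera_info(n);T=np.array(c["T"],float);K=np.array(c["camera_matrix"])
    p=(np.atleast_2d(P)-T[:3,3])@T[:3,:3]@K.T
    return p[:,:2]/p[:,2:]
def v2w(v,P):
    c,s=np.cos(v[2]),np.sin(v[2]);P=np.atleast_2d(np.array(P,float))
    return P@np.array([[c,-s,0],[s,c,0],[0,0,1]]).T+[v[0],v[1],0]
E
python3 - <<'E'
from h import *
from scipy.optimize import least_squares
S=[((-140,65,12),(274.4,275.6)),((-140,-65,12),(328.6,276.4)),((140,-65,12),(334,219)),((-136,50,40),(279,265)),((-136,-50,40),(323,266.4)),((-27,50,40),(284.4,239.4)),((-27,-50,40),(325,239))]
C=[((-140,65,12),(260.5,254.5)),((-140,-65,12),(292,269.5)),((140,-65,12),(339,223)),((-136,50,40),(264.2,246.2)),((-136,-50,40),(287,257.5)),((-27,-50,40),(308.7,240.7)),((-27,50,40),(285,229.5))]
f=lambda v:np.concatenate([(proj(n,v2w(v,[a for a,_ in L]))-[b for _,b in L]).ravel() for n,L in(("side",S),("scene",C))])
r=least_squares(f,[500,0,-1.5],x_scale=[10,10,.1],loss="soft_l1")
v=r.x;print(v,np.degrees(v[2]),f(v).round(1).reshape(-1,2))
np.save("v.npy",v)
for j in (0,30):
    P=v2w(v,[(-111+j,-18,40),(-111+j,-18,85),(-11+j,50,52),(-11+j,-50,52)]);print(j,P.round(),((proj("scene",P)-[250,195])*4).round(),((proj("side",P)-[265,200])*5+[400,0]).round())
print(v2w(v,[(-46,-18,40),(-46,22,40)]).round(1))
E
```

```text
[573.85572809  87.20981232  -1.53588423] -87.99968402342286 [[-0.6 -0.9]
 [-0.1 -0. ]
 [-0.4 -1.5]
 [ 0.6 -0.8]
 [-1.  -0.9]
 [ 2.1 -0.4]
 [-0.   1. ]
 [-1.  -0. ]
 [ 0.1  0.1]
 [ 0.7 -0.4]
 [-1.1  2.6]
 [ 1.4  2.8]
 [ 0.1  0.2]
 [-0.9  1.1]]
0 [[552. 198.  40.]
 [552. 198.  85.]
 [623. 100.  52.]
 [524.  96.  52.]] [[140. 228.]
 [136. 184.]
 [147. 121.]
 [246. 161.]] [[622. 294.]
 [619. 215.]
 [511. 159.]
 [702. 164.]]
30 [[553. 168.  40.]
 [553. 168.  85.]
 [624.  70.  52.]
 [525.  66.  52.]] [[163. 207.]
 [160. 163.]
 [169. 103.]
 [267. 142.]] [[628. 258.]
 [625. 180.]
 [519. 130.]
 [705. 134.]]
[[554.3 132.6  40. ]
 [594.2 133.9  40. ]]
```

```bash
cat >> h.py <<'E'
v=np.load("v.npy")
def go(t):
    "tool-axis shift to world target, and yaw turn about tool z to align tool x with vise y"
    o=env.get_obs();R=o["eef_rot"];print("clk",o["clock"].__round__(2),"pos",o["eef_pos"].round(1),"F",o["force"].round(1),"w",round(o["grip_width"],1),"q",o["q"].round())
    w=v[2]+np.pi/2;yaw=np.arctan2(R[1,0],R[0,0])
    print("turn",round(yaw-w,4),"tilt",R[:2,2].round(4),"shift now",(R.T@(np.array(t)-o["eef_pos"])).round(1))
    R2=np.array([[np.cos(w),np.sin(w),0],[np.sin(w),-np.cos(w),0],[0,0,-1]])
    print("shift after turn",(R2.T@(np.array(t)-o["eef_pos"])).round(1))
E
python3 -m inch '0 0 0 41 -24 2 0; 0 0 0 41 -24 2 0; 0 0 0 41 -24 2 0; 0 0 0 41 -24 2 0; 0 0 0 41 -24 2 0'
python3 -m inch '0 0 0 41 -24 2 0; 0 0 0 41 -24 2 0; 0 0 0 41 -24 2 0; 0 0 0 41 -24 2 0; 0 0 0 41 -24 2 0'
python3 -m inch '0 0 0.11 0 0 0 0; 0 0 0.11 0 0 0 0; 0 0 0.115 0 0 0 0;0 0 0 0 0 0 0'
python3 -c "
from h import *
go([552,260,150])"
```

```text
clock: 0.6
eef_pos: [383.9, -418.0, 221.0]
eef_rot: [[0.932, 0.362, -0.0], [0.362, -0.932, 0.0], [-0.0, -0.0, -1.0]]
force: [1.4, 0.3, -0.4]
grip_width: 12.4
grip_force: 0.0
clock: 1.1
eef_pos: [531.5, -231.8, 211.1]
eef_rot: [[0.932, 0.362, -0.0], [0.362, -0.932, 0.0], [-0.0, -0.0, -1.0]]
force: [0.1, -0.6, -0.5]
grip_width: 0.2
grip_force: 0.0
clock: 1.5
eef_pos: [530.6, -233.3, 211.0]
eef_rot: [[0.999, 0.034, -0.0], [0.034, -0.999, 0.0], [-0.0, -0.0, -1.0]]
force: [-0.3, 0.2, 0.2]
grip_width: -0.3
grip_force: 0.0
clk 1.5 pos [ 530.6 -233.3  211. ] F [-0.3  0.2  0.2] w -0.3 q [-27.  23. 102.  -0.  55.  61.]
turn -0.0009 tilt [-0.0005  0.0002] shift now [  38.1 -492.3   61.1]
shift after turn [  38.6 -492.2   61. ]
```

```bash
python3 -m inch '0 0 0 4 -49 0 0; 0 0 0 4 -49 0 0; 0 0 0 4 -49 0 0; 0 0 0 4 -49 0 0; 0 0 0 4 -49 0 0'
python3 -m inch '0 0 0 4 -49 0 0; 0 0 0 4 -49 0 0; 0 0 0 4 -49 0 0; 0 0 0 4 -49 0 0; 0 0 0 2 -49 0 0'
python3 -m inch '0 0 0 0 0 0 0; 0 0 0 0 0 0 0'
python3 - <<'E'
from h import *
import cv2
go([552,260,150])
for n in ("wrist","side"):
    cv2.imwrite(f"pics/{n}1.png",cv2.cvtColor(env.snapshot(n),cv2.COLOR_RGB2BGR))
c=env.camera_info("wrist");print(c)
E
```

```text
clock: 2.0
eef_pos: [541.6, 13.7, 211.3]
eef_rot: [[0.999, 0.039, 0.0], [0.039, -0.999, 0.0], [0.0, -0.0, -1.0]]
force: [0.8, 0.0, -0.5]
grip_width: -0.1
grip_force: 0.0
clock: 2.5
eef_pos: [551.0, 259.4, 211.3]
eef_rot: [[0.999, 0.04, 0.0], [0.04, -0.999, -0.0], [0.0, 0.0, -1.0]]
force: [0.8, -0.9, 1.1]
grip_width: -0.2
grip_force: 0.0
clock: 2.7
eef_pos: [550.7, 258.3, 210.9]
eef_rot: [[0.999, 0.041, -0.001], [0.041, -0.999, -0.0], [-0.001, 0.0, -1.0]]
force: [0.2, -0.6, 0.6]
grip_width: -0.1
grip_force: 0.0
clk 2.7 pos [550.7 258.3 210.9] F [ 0.2 -0.6  0.6] w -0.1 q [ 22.  25.  98.  -0.  56. 110.]
turn 0.006 tilt [-0.0006 -0.0004] shift now [ 1.4 -1.6 60.9]
shift after turn [ 1.4 -1.6 60.9]
{'camera_matrix': array([[309.70691629,   0.        , 319.05435222],
       [  0.        , 309.70691629, 200.86210335],
       [  0.        ,   0.        ,   1.        ]]), 'T_tool_cam': array([[ 4.94864918e-04, -9.53005712e-01, -3.02951925e-01,
         7.73702279e+01],
       [ 9.99999856e-01,  5.34468703e-04, -4.78190749e-05,
         6.11647107e-01],
       [ 2.07490174e-04, -3.02951857e-01,  9.53005839e-01,
        -1.42973724e+02],
       [ 0.00000000e+00,  0.00000000e+00,  0.00000000e+00,
         1.00000000e+00]])}
```

View pics/wrist1.png

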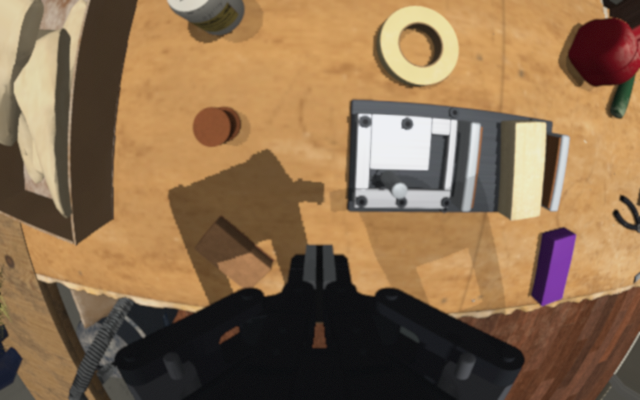

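The wrist view has the pin top near (400,190), with the cover corners at about (357,113), (457,120), (453,208), (357,208). I'll compute world positions.

```bash
cat >> h.py <<'E'
def wray(o,uv,z):
    c=env.camera_info("wrist");K=c["camera_matrix"];T=np.array(c["T_tool_cam"])
    d=(np.array(uv)-K[:2,2])/K[0,0];r=np.linalg.norm(d);ray=np.r_[d/r*np.sin(r),np.cos(r)]
    R=o["eef_rot"];C=R@T[:3,3]+o["eef_pos"];w=R@T[:3,:3]@ray
    return C+w*(z-C[2])/w[2]
E
python3 - <<'E'
from h import *
import cv2
o=env.get_obs()
print("pin",wray(o,(400,190),85).round(1))
c,s=np.cos(v[2]),np.sin(v[2])
for uv,z,m in [((400,190),85,"pin"),((357,113),40,"-136,50"),((457,120),40,"-27,50"),((453,208),40,"-27,-50"),((357,208),40,"-136,-50"),((351,100),12,"-140,65"),((348,210),12,"-140,-65"),((551,122),12,"140,65")]:
    p=wray(o,uv,z)-[v[0],v[1],0];print(m,round(c*p[0]+s*p[1],1),round(-s*p[0]+c*p[1],1))
im=cv2.imread("pics/wrist1.png")[90:225,340:480]
cv2.imwrite("pics/wz.png",cv2.resize(im,None,fx=4,fy=4,interpolation=cv2.INTER_CUBIC))
E
```

```text
pin [556.1 181.4  85. ]
pin -94.7 -14.5
-136,50 -131.4 53.3
-27,50 -21.7 51.8
-27,-50 -15.9 -47.7
-136,-50 -128.4 -47.5
-140,65 -134.8 66.9
-140,-65 -135.3 -59.6
140,65 141.8 63.5
```

View pics/wz.png

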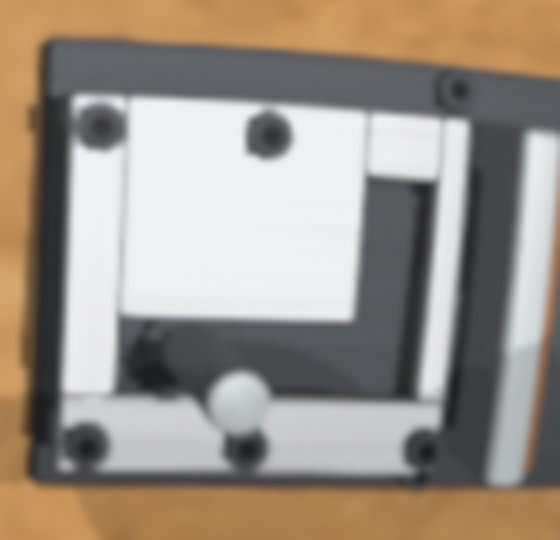

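The zoom shows the pin top at (240,403) in the long leg, with the jaw slightly forward. The wrist fit puts the vise about 6 mm further along -y, so the pin is at about (556,181) and the corner at about (557,127). I'll descend behind the pin.

```bash
python3 -m inch '0 0 0.003 2 6 31 0; 0 0 0.003 2 6 31 0; 0 0 0 2 6 31 0; 0 0 0 0 6 31 0; 0 0 0 0 4 29 0'
python3 -m inch '0 0 0 0 5 0 0; 0 0 0 0 5 0 0; 0 0 0 0 5 0 0;0 0 0 0 5 0 0'
python3 - <<'E'
from h import *
import cv2
go([556,181,60])
cv2.imwrite("pics/w2.png",cv2.cvtColor(env.snapshot("wrist"),cv2.COLOR_RGB2BGR))
E
```

```text
clock: 3.3
eef_pos: [558.1, 227.5, 57.2]
eef_rot: [[1.0, 0.029, -0.0], [0.029, -1.0, -0.0], [-0.0, 0.0, -1.0]]
force: [0.1, 0.2, 0.7]
grip_width: 0.3
grip_force: 0.0
clock: 3.7
eef_pos: [559.7, 209.3, 60.0]
eef_rot: [[1.0, 0.03, 0.002], [0.03, -1.0, 0.001], [0.002, -0.001, -1.0]]
force: [0.3, -0.0, -0.2]
grip_width: 0.2
grip_force: 0.0
clk 3.7 pos [559.7 209.3  60. ] F [ 0.3 -0.  -0.2] w 0.2 q [ 18.  36. 106.  -0.  38. 106.]
turn -0.0053 tilt [0.0024 0.0007] shift now [-4.5 28.2 -0. ]
shift after turn [-4.7 28.2 -0. ]
```

View pics/w2.png

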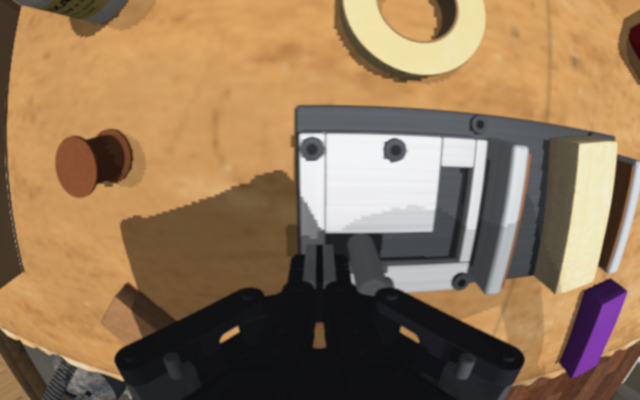

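The pin stands just ahead of the fingertips: base at about (360,240), tips at about (320,255). Next I push slowly along tool y.

```bash
python3 -m inch '0 0 0 -1 3 0 0; 0 0 0 -1 3 0 0; 0 0 0 -1 3 0 0; 0 0 0 0 3 0 0; 0 0 0 0 3 0 0'
python3 -m inch '0 0 0 0 3 0 0; 0 0 0 0 3 0 0; 0 0 0 0 3 0 0; 0 0 0 0 3 0 0; 0 0 0 0 3 0 0'
```

```text
clock: 4.25
eef_pos: [556.1, 194.6, 58.4]
eef_rot: [[1.0, 0.03, 0.0], [0.03, -1.0, 0.0], [0.0, -0.0, -1.0]]
force: [-0.1, 3.4, 2.1]
grip_width: -0.4
grip_force: 1.6
clock: 4.75
eef_pos: [556.5, 179.4, 58.3]
eef_rot: [[1.0, 0.03, -0.0], [0.03, -1.0, 0.0], [-0.0, -0.0, -1.0]]
force: [-0.3, 3.0, 2.6]
grip_width: -0.1
grip_force: 1.6
```

```bash
python3 -m inch '0 0 0 0 4 0 0; 0 0 0 0 4 0 0; 0 0 0 0 4 0 0; 0 0 0 0 4 0 0; 0 0 0 0 3 0 0'
python3 -m inch '0 0 0 0 2 0 0; 0 0 0 0 2 0 0; 0 0 0 0 1.5 0 0; 0 0 0 0 1 0 0'
```

```text
clock: 5.25
eef_pos: [557.1, 160.2, 58.3]
eef_rot: [[1.0, 0.03, -0.0], [0.03, -1.0, -0.0], [-0.0, 0.0, -1.0]]
force: [0.4, 3.2, 2.9]
grip_width: 0.0
grip_force: 1.6
clock: 5.65
eef_pos: [557.3, 154.1, 58.3]
eef_rot: [[1.0, 0.03, -0.0], [0.03, -1.0, 0.0], [-0.0, -0.0, -1.0]]
force: [1.1, 2.6, 1.8]
grip_width: 0.3
grip_force: 1.7
```

Creep 1 mm at a time until the force rises.

```bash
for i in 1; do python3 -m inch '0 0 0 0 1 0 0; 0 0 0 0 1 0 0; 0 0 0 0 1 0 0;0 0 0 0 0 0 0'|grep -E "pos|force"; done
python3 -m inch '0 0 0 0 1 0 0; 0 0 0 0 1 0 0;0 0 0 0 0 0 0'|grep -E "pos|force"
```

```text
eef_pos: [557.4, 151.9, 58.4]
force: [-1.8, 12.2, 2.7]
grip_force: 6.5
eef_pos: [557.6, 151.3, 58.4]
force: [-2.3, 29.1, 0.8]
grip_force: 14.4
```

Force rose at TCP y≈151.5, which is the corner stop. Back off, lift, and go round to the robot side.

```bash
python3 -m inch '0 0 0 0 -5 0 0; 0 0 0 0 -10 0 0; 0 0 0 0 0 -30 0; 0 0 0 0 0 -40 0; 0 0 0 -30 0 0 0'
python3 -m inch '0 0 0 -30 0 0 0; 0 0 0 0 20 0 0; 0 0 0 0 20 0 0; 0 0 0 0 0 0 0; 0 0 0 0 0 0 0'
python3 - <<'E'
from h import *
import cv2
go([512,128,58])
cv2.imwrite("pics/w3.png",cv2.cvtColor(env.snapshot("wrist"),cv2.COLOR_RGB2BGR))
E
```

```text
clock: 6.85
eef_pos: [532.3, 164.4, 132.5]
eef_rot: [[1.0, 0.029, 0.009], [0.029, -1.0, 0.002], [0.009, -0.002, -1.0]]
force: [1.0, 0.5, -0.6]
grip_width: 0.4
grip_force: 0.0
clock: 7.35
eef_pos: [498.2, 122.3, 128.3]
eef_rot: [[1.0, 0.029, -0.0], [0.029, -1.0, -0.0], [-0.0, 0.0, -1.0]]
force: [0.3, 0.4, -0.2]
grip_width: 0.0
grip_force: 0.0
clk 7.35 pos [498.2 122.3 128.3] F [ 0.3  0.4 -0.2] w 0.0 q [ 10.  25. 115.  -0.  40.  99.]
turn -0.0061 tilt [-0.0001 -0.0001] shift now [13.9 -5.3 70.3]
shift after turn [13.9 -5.2 70.3]
```

View pics/w3.png

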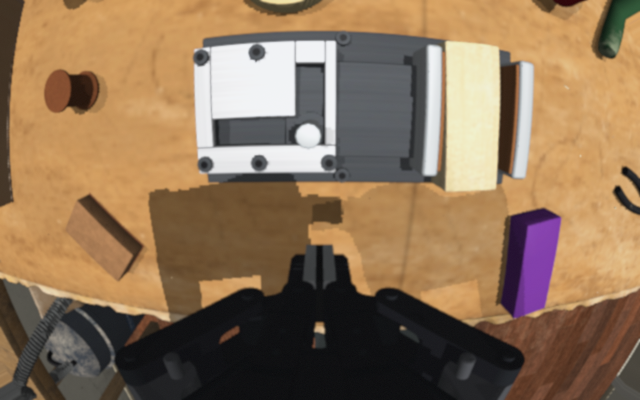

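The pin top is at (308,135), at the corner, and the block is intact between the jaws.

```bash
python3 - <<'E'
from h import *
o=env.get_obs();p=wray(o,(308,135),85);print(p.round(1));go([p[0]-40,p[1],57])
E
```

```text
[557.7 130.5  85. ]
clk 7.4 pos [498.3 122.7 128.3] F [ 1.3 -0.4  0.6] w -0.2 q [ 10.  25. 115.   0.  40.  99.]
turn -0.0056 tilt [-0.  0.] shift now [19.6 -7.2 71.3]
shift after turn [19.7 -7.1 71.3]
```

```bash
python3 -m inch '0 0 -0.006 7 -4 20 0; 0 0 0 7 -3 25 0; 0 0 0 6 0 25 0; 0 0 0 4 0 0 0; 0 0 0 4 0 0 0'
python3 -m inch '0 0 0 3 0 0 0; 0 0 0 3 0 0 0; 0 0 0 3 0 0 0; 0 0 0 3 0 0 0; 0 0 0 3 0 0 0'
```

```text
clock: 7.9
eef_pos: [525.9, 130.8, 58.3]
eef_rot: [[0.999, 0.036, -0.001], [0.036, -0.999, -0.0], [-0.001, 0.0, -1.0]]
force: [0.5, -0.3, 0.3]
grip_width: -0.1
grip_force: 0.0
clock: 8.4
eef_pos: [541.0, 130.8, 58.6]
eef_rot: [[0.999, 0.036, -0.0], [0.036, -0.999, -0.0], [-0.0, -0.0, -1.0]]
force: [-2.3, 0.1, 2.1]
grip_width: 0.2
grip_force: 1.1
```

```bash
python3 -m inch '0 0 0 3 0 0 0; 0 0 0 3 0 0 0; 0 0 0 3 0 0 0; 0 0 0 3 0 0 0; 0 0 0 3 0 0 0'
```

```text
clock: 8.9
eef_pos: [556.1, 131.4, 58.2]
eef_rot: [[0.999, 0.036, -0.0], [0.036, -0.999, -0.0], [-0.0, 0.0, -1.0]]
force: [-2.1, -1.3, 1.7]
grip_width: 0.2
grip_force: 1.1
```

```bash
python3 -m inch '0 0 0 3 0 0 0; 0 0 0 3 0 0 0; 0 0 0 3 0 0 0; 0 0 0 3 0 0 0; 0 0 0 2 0 0 0'|grep -E "pos|force"
python3 -m inch '0 0 0 2 0 0 0; 0 0 0 1 0 0 0; 0 0 0 1 0 0 0; 0 0 0 1 0 0 0; 0 0 0 0 0 0 0'|grep -E "pos|force"
```

```text
eef_pos: [570.2, 131.9, 58.2]
force: [-2.0, -2.2, -0.2]
grip_force: 1.1
eef_pos: [575.1, 132.1, 58.3]
force: [-1.0, -1.2, -0.4]
grip_force: 0.6
```

```bash
python3 -m inch '0 0 0 1 0 0 0; 0 0 0 1 0 0 0; 0 0 0 0 0 0 0'|grep -E "pos|force"
```

```text
eef_pos: [577.1, 132.2, 58.3]
force: [-1.3, -0.8, -0.5]
grip_force: 0.5
```

```bash
python3 -m inch '0 0 0 1 0 0 0; 0 0 0 1 0 0 0; 0 0 0 0 0 0 0'|grep -E "pos|force"
```

```text
eef_pos: [578.3, 132.2, 58.2]
force: [-5.8, -0.2, 3.8]
grip_force: 2.8
```

```bash
python3 -m inch '0 0 0 1 0 0 0; 0 0 0 0 0 0 0'|grep -E "pos|force"
```

```text
eef_pos: [578.4, 132.2, 58.2]
force: [-9.9, 0.2, 7.2]
grip_force: 5.1
```

```bash
python3 -m inch '0 0 0 1 0 0 0; 0 0 0 0 0 0 0; 0 0 0 0 0 0 0'|grep -E "pos|force"; python3 -m inch '0 0 0 -6 0 0 0; 0 0 0 -15 0 0 0; 0 0 0 -25 0 0 0; 0 0 0 -5 0 -40 0; 0 0 0 -10 0 -40 0'|grep -E "pos|force"
python3 -m inch '0 0 0 0 0 0 0; 0 0 0 0 0 0 0; 0 0 0 0 0 0 0'
python3 - <<'E'
from h import *
import cv2
cv2.imwrite("pics/w4.png",cv2.cvtColor(env.snapshot("wrist"),cv2.COLOR_RGB2BGR))
E
```

```text
eef_pos: [578.6, 132.2, 58.1]
force: [-14.1, -1.1, 8.7]
grip_force: 7.2
eef_pos: [519.4, 130.1, 138.6]
force: [1.4, 0.5, 0.8]
grip_force: 0.0
clock: 11.8
eef_pos: [520.0, 130.1, 137.8]
eef_rot: [[0.999, 0.036, -0.0], [0.036, -0.999, 0.0], [-0.0, -0.0, -1.0]]
force: [0.8, 1.3, -0.6]
grip_width: -0.4
grip_force: 0.0
```

View pics/w4.png

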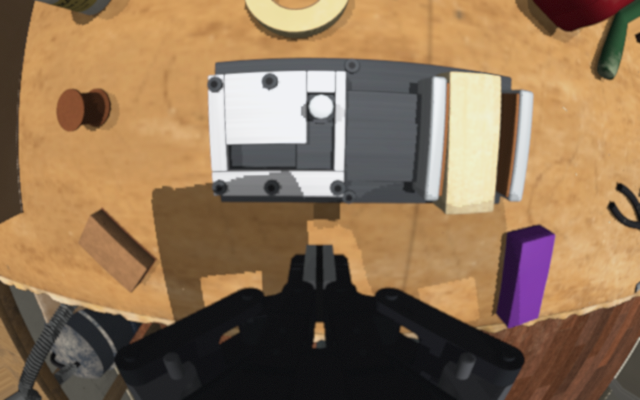

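The pin top at (321,106) is at the closed end of the short leg. The block lies flat between the jaws, the bystanders haven't moved, and the arm is clear.

```bash
python3 -c "
from h import *
print(wray(env.get_obs(),(321,106),85).round(1))
print(env.close_job())"
```

```text
[596.8 131.   85. ]
the job is handed in; nothing more can be done
None
```

The vise is closed on the block and locked: the last wrist picture put the pin at about (597, 131) mm, the closed end of the short leg, with the block flat between the jaws and the arm clear; the job is handed in, but no verdict came back.

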